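Seat and clamp a bearing plate with a wing screw

ROBOT

A 6-joint arm with a two-finger parallel gripper is mounted at the origin on a cart in front of the work surface, level with it; the furniture and walls round the work are solid. World frame = base frame: x ahead of the robot, y to its left, z up, the work surface at z = 0. Lengths are in m, angles in rad, forces in N, time in s.
With the tool pointing down it reaches from about 0.275 to 0.825 m from the base axis. Payload 4.9 kg.
Tool frame: the origin (TCP) lies midway between the tips of the shut fingers; the grasp point (between the pads) lies 19 mm behind it (grip_point_offset is the distance from the TCP to the grasp point, in m); z points along the fingers, y is the line along which they close (so a half turn about z gives the same grasp; the last joint's range is limited). The gripper opens to 85 mm and grips with 20 to 120 N. Pads are 22 mm wide; open, the fingers measure 114 mm over their backs; the gripper's body (76 mm by 85 mm) begins 54 mm behind the grasp point. The pads swing forward as they close: fully open they stand 13 mm farther back than shut.
Start: joints at [-1.454, 0.326, -0.193, 1.052, 0, 1.437], TCP at [0.137, -0.533, 0.231] pointing down, gripper open.
Joint ranges: [-2.65, 2.65], [-0.97, 1.79], [-1.3, 1.35], [-1.93, 2.1], [-1.47, 1.37], [-3.14, 3.14]. Speed limits (rad/s): [2.57, 2.57, 3.14, 3.14, 3.14, 3.14].

INTERFACE

Orientations are given as a rotation vector (axis times angle).
In Python, from cell import * gives the robot as it stands. Calls block until the motion is done:
- movep(position, orientation): joint-space move of the TCP to a pose.
- move_l(position, velocity=0.15, rot=None, until_force=None): straight line of the TCP; rot=None keeps the orientation; velocity is the mean speed in m/s. With until_force (N) it stops when the force on the tool has changed by that much, and returns True; else False.
- set_joints(angles): joint-space move.
- let_go() and grab(newtons=None): open the fingers fully, or close them until they stop; newtons is the grip in N (None keeps the last).
- sleep(seconds).
- ik(position, orientation): joint angles nearest the present ones, or None.
- get_state(): the state.
- grab_frame(name): name is "scene" or "top"; returns a dict with "img" (420x560x3 uint8, red, green, blue), "fx", "fy", "cx", "cy" (pixels), "k1" (the pictures are not rectified: a ray, as slopes to the right and down, at radius r is drawn at 1 + k1 r^2 times it, then the intrinsics apply), "cam_to_world" (4x4, takes a point from camera to world coordinates). Camera axes: x right, y down, z forward; pixel columns grow to the right and rows downward; lengths in m; the calibration is good to about 2 mm. A picture is of the moment at which its call begins. There is no depth.
A pose or a line that the arm cannot do raises MotionError and nothing moves.
- sign_off(): hands the job in; it is judged then, once.
Trained networks look in the newest picture that a camera, given by its name, has taken for a name from the list of things; names that differ only in an ending like _2 or _b are one class to them, and where a whole thing is asked for, a point or a joint stands for the part that bears it (a point fixed in the world has none). Each returns a list of dicts, best first, with "score" (0 to 1); they miss things now and then, are a little off and sometimes report something else, mostly with a low value. They report only what shows in the picture. A call takes as long as a camera call. They do not tell look-alikes from the thing itself.
- spot_in(camera, name): "centre" ([column, row] in pixels, amid what is visible of it).
- silhouettes(camera, name): "mask" (420x560 bool, what is visible of it) and "centre" ([column, row] in pixels, amid what is visible of it).
- tip_of(camera, name): "centre" ([column, row] in pixels: a listed point, or the origin of a listed thing).
The state is a dict: "clock": time; "q": joint angles; "joint_velocities": joint speeds; "tau": joint torques, N m; "position": TCP position; "eef_rot": TCP orientation; "contact_force": force on the tool from outside, world axes, zero at the start; "wrist_torque": the same for the moment, N m; "finger_gap": opening from 0.0 (shut) to 1.0 (fully open); "grasp_force": force on a finger pad.
Only numpy, scipy, OpenCV 4.12 (cv2) and the standard library are available. Lean on these libraries where they do the work, as an engineer would, in place of code of your own. Each camera call takes 0.05 s, during which the arm holds its last target. There are 200 camera calls.

TASK

Slide the bearing plate gently home against the stop in the clamping jig and let go of it. Then turn the wing screw clockwise until you feel the pad take hold and nip it up just firmly, about 40 N on the plate, without overtightening it or knocking the gauge panel close behind the wings. Leave everything else on the bench where it is.

Things in the scene. Friction and masses are not known exactly. Their poses are not given: they have to be found in the camera images.
- jig: steel clamping jig fixed to the bench. Origin: on the bench top under the wing-screw axis; +x points into the jig, away from the robot at yaw 0, z up. Base 12 mm thick, x -165 to +50, y +-55. Two guide rails along x, 59 mm apart inside, tops 20 mm above the bench. Bridge over the channel, x +-11, y +-54, top at z 66. Stop at x 20, upright panel behind
- panel: upright aluminium panel with two dial gauges, on the jig; origin and axes of jig. Front face 36 mm behind the screw axis (dials 4 mm proud, y +-25 to +-59), 130 mm wide in y, z 12 to 112. The wing tips pass 7 mm before it and fingers opened wide strike it: open only some 8 mm beside each face of the blades. Never press it with over 6 N
- stop_face (a point): middle of the stop's front face (50 mm wide, 12 to 26 mm above the bench), jig axes; the plate comes home against it moving to jig +x. The plate must not push it with over 25 N
- plate: loose aluminium bearing plate, 130x56x10 mm, about 0.2 to 0.4 kg, lying on the jig's base between the rails with 1.5 mm play each side. Origin: centre of the underside; x along its length to the rear edge, 65 mm from the origin, which meets the stop. It starts 25 to 40 mm short of the stop
- plate_rear (a point): middle of the plate's rear edge, at half its thickness
- boss (a point): point on the axis of the round boss on the plate's front part, 11 mm below the boss's top: boss 32 mm in diameter, standing 26 mm above the plate's top face, 43 mm in front of the plate's centre; gripped from above it moves the plate. With the plate home the boss axis is 88 mm in front of the screw axis
- wing_grip (a point): centre of the wing blades on the screw's vertical axis, 92 mm above the bench; x runs along the blades (58 mm long), y across them (9 mm thick). Blades from 14 mm below to 10 mm above this point; under them a round hub, 18 mm across, down to the bridge's top, 26 mm below this point
- wing (a joint): angle of the wing screw, rad; grows clockwise seen from above, which lowers the pad 4 mm per rad. Starts at 0 to 0.4, limit 5; stays where left. Free turning takes 0.25 N m (at rest friction may hide part of it). The pad meets the plate somewhere from 1.1 to 2.4; this varies, cannot be read beforehand, must be felt. From there the moment grows by 0.39 N m per rad
- pad: sprung rubber-faced pad, 18 mm across, under the bridge on the screw axis (its origin is not at its face, whose setting is unknown). From first touch its force on the plate grows by some 98 N per rad of screw. Right: 20 to 60 N, best 40 N, which is about 0.4 rad past first touch and 0.16 N m above the free moment; over 60 N marks the plate
- driver_orange_c: orange electric screwdriver hanging by its cord at the left, tip about 0.2 m above the bench, fixed; keep the arm and gripper clear of it (pass nearer to the robot)
- screw_dish: clear round dish of screws, 62 mm across, 18 high, beside the jig; bystander (mm, origin at the centre of its underside)
- flux_pen: white and green pen, 131x13x14, lying beside the jig; bystander (mm, origin at the centre of its underside)
- tape_roll: white roll, 85 mm across, 34 high, at the left; bystander (mm, origin at the centre of its underside)
- side_cutters: blue-handled cutters, 149x55x12, at the left; bystander (mm, origin at the centre of its underside)
- screw_tin: blue round tin of screws, 70 mm across, 22 high, at the left; bystander (mm, origin at the centre of its underside)
- pcb_h: green circuit board, 64x152x16, at the right; bystander (mm, origin at the centre of its underside)
- torque_driver: orange screwdriver with a blue end, 186x33x34, at the right; bystander (mm, origin at the centre of its underside)
Things that resemble listed ones, but are neither listed nor needed, are in the scene too. Of the things shaped like the plate, the aluminium one is meant.

How it is judged:
By the outcome, as a careful person would: the job done as asked, in the order asked, and still so for the second after the job is handed in, with the robot touching nothing.
It also fails if it takes over 72 s, if anything falls off the work surface, if the arm or the gripper's body presses on something with over 40 N, if the wrist force passes 120 N, or if a joint passes its speed limit or range.

## Working session

There is one attempt and no reset: what is moved stays moved. The work goes in short steps, each a Python script; the robot and the scene stay as the last script left them, time stands still between calls to the robot, and variables do not carry over. Pictures are saved under pics/ and viewed, at most 10 in all, crops included, and the job is handed in when it is done.

```bash
mkdir -p pics; ls; cat > h.py <<'E'
from cell import *
import numpy as np, cv2
def save(f,n,crop=None,s=1):
    im=f["img"][...,::-1]
    if crop: c0,r0,c1,r1=crop; im=im[r0:r1,c0:c1]
    cv2.imwrite("pics/"+n,cv2.resize(im,None,fx=s,fy=s,interpolation=cv2.INTER_CUBIC))
def ray(f,px):
    u=np.array([(px[0]-f["cx"])/f["fx"],(px[1]-f["cy"])/f["fy"]]); d=u.copy()
    for _ in range(30): d=u/(1+f["k1"]*(d@d))
    T=np.array(f["cam_to_world"]); v=T[:3,:3]@np.array([d[0],d[1],1]); return T[:3,3],v/np.linalg.norm(v)
def proj(f,p):
    T=np.array(f["cam_to_world"]); c=T[:3,:3].T@(np.asarray(p,float)-T[:3,3]); d=c[:2]/c[2]
    d=d*(1+f["k1"]*(d@d)); return np.array([d[0]*f["fx"]+f["cx"],d[1]*f["fy"]+f["cy"]])
def tri(obs):
    A=np.zeros((3,3));b=np.zeros(3);L=[ray(f,p) for f,p in obs]
    for o,v in L: M=np.eye(3)-np.outer(v,v);A+=M;b+=M@o
    x=np.linalg.solve(A,b); return x,max(np.linalg.norm(np.cross(x-o,v)) for o,v in L)
def onz(f,px,z):
    o,v=ray(f,px); return o+v*(z-o[2])/v[2]
E
python3 - <<'E'
from h import *
for c in ("scene","top"):
    f=grab_frame(c); save(f,c+"0.png",s=1.4)
    print(c,np.round(f["cam_to_world"],3).tolist(),f["fx"],f["k1"])
    for n in ("plate_rear","boss","wing_grip","stop_face","jig","plate","panel"):
        print(n,[(np.round(d["centre"],1).tolist(),round(d["score"],2)) for d in tip_of(c,n)][:4])
s=get_state();print(s)
E
```

```text
pics
scene [[-0.648, -0.586, 0.487, -0.209], [-0.762, 0.493, -0.42, 0.694], [0.005, -0.643, -0.766, 1.269], [0.0, 0.0, 0.0, 1.0]] 424.8159998488525 -0.049291808752245175
plate_rear [([273.3, 289.7], 0.72), ([269.7, 199.7], 0.7), ([234.3, 245.5], 0.64), ([293.1, 190.9], 0.42)]
boss [([284.7, 221.6], 0.68), ([225.0, 216.2], 0.67), ([269.1, 254.9], 0.61)]
wing_grip [([269.0, 187.1], 0.61)]
stop_face [([267.4, 205.0], 0.73)]
jig [([269.3, 206.8], 0.64)]
plate [([280.3, 215.9], 0.91), ([228.1, 232.7], 0.74), ([273.3, 267.7], 0.71)]
panel [([269.2, 202.7], 0.94), ([302.8, 218.5], 0.18)]
top [[0.009, -0.982, 0.187, 0.271], [-1.0, -0.008, 0.009, 0.089], [-0.008, -0.187, -0.982, 1.343], [0.0, 0.0, 0.0, 1.0]] 459.7822881555948 -0.026138798384139475
plate_rear [([309.5, 173.3], 0.98), ([235.7, 267.7], 0.66), ([235.3, 191.1], 0.62)]
boss [([304.3, 204.2], 0.85), ([243.4, 157.7], 0.67), ([252.8, 240.5], 0.63)]
wing_grip [([314.0, 163.8], 0.61)]
stop_face [([315.1, 166.6], 0.35)]
jig [([314.8, 170.0], 0.89)]
plate [([303.6, 194.6], 0.84), ([244.1, 251.1], 0.67)]
panel [([311.2, 171.9], 0.93)]
{'clock': 0.8, 'q': array([-1.45421621e+00,  3.26144598e-01, -1.92572503e-01,  1.05194844e+00,
       -1.80902489e-05,  1.43660446e+00]), 'joint_velocities': array([ 1.01605808e-03, -7.45678054e-04, -1.37030069e-03, -1.44341739e-03,
       -3.92655955e-05, -3.18697583e-04]), 'tau': array([ 1.01743350e-03, -4.43272233e+01,  2.62746352e+01,  8.42824375e-04,
        7.97125199e-05,  1.35492769e-05]), 'position': array([ 0.13650026, -0.53285105,  0.2313215 ]), 'eef_rot': array([ 3.11679989e+00,  3.92864019e-01, -3.02227762e-05]), 'contact_force': array([ 0.44320994, -0.66267482, -0.67083443]), 'wrist_torque': array([-0.03000398,  0.01316849,  0.00230966]), 'grasp_force': 0.0, 'finger_gap': 1.0011763345153069}
```

View pics/scene0.png

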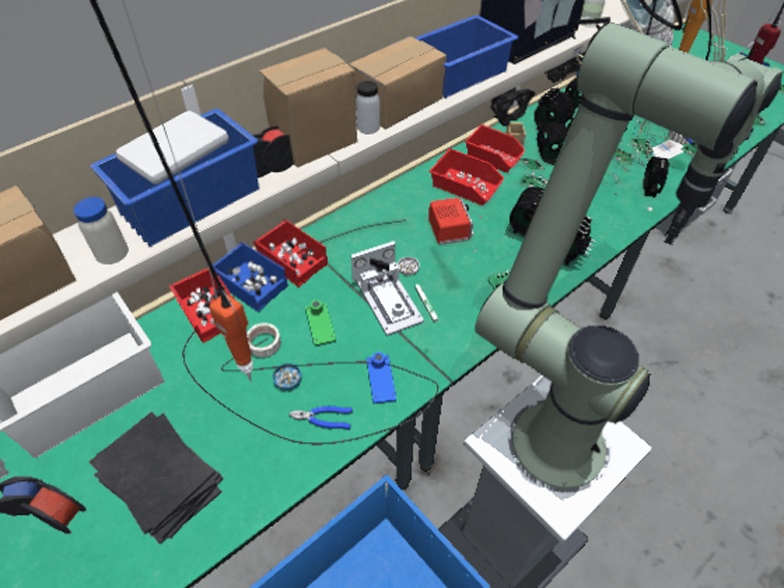

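View pics/top0.png

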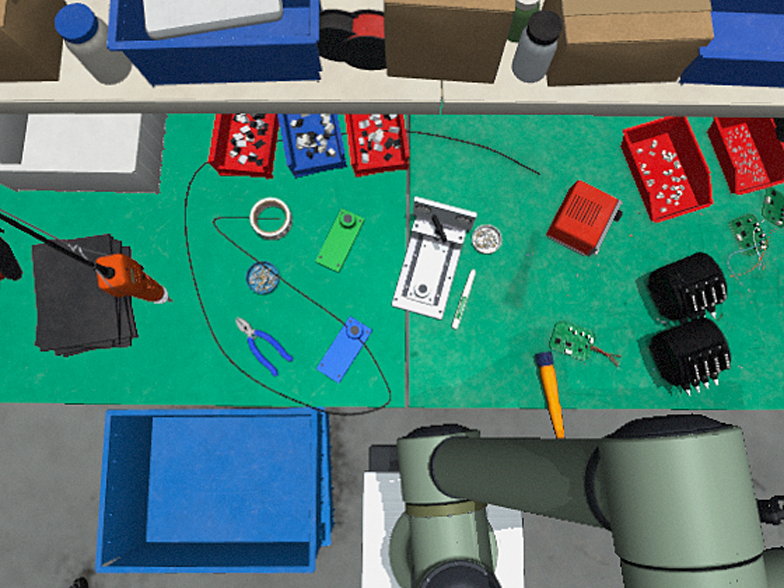

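Scene picture: the jig with the panel is at (268,200). The plate candidates are the aluminium one in the jig (280,216), a green one (228,232) and a blue one (273,268). In the top picture these are aluminium (304,195), green (243,170) and blue (244,251). The aluminium plate in the jig is the one meant. I'll check it in a close crop and triangulate.

```bash
python3 - <<'E'
from h import *
fs=grab_frame("scene"); ft=grab_frame("top")
a=cv2.resize(fs["img"][165:245,240:320],None,fx=5,fy=5,interpolation=cv2.INTER_CUBIC)
b=cv2.resize(ft["img"][135:235,270:370],None,fx=4,fy=4,interpolation=cv2.INTER_CUBIC)
cv2.imwrite("pics/crop1.png",np.hstack([a,b])[...,::-1])
N={}
for n,ps,pt in (("boss",(284.7,221.6),(304.3,204.2)),("plate_rear",(269.7,199.7),(309.5,173.3)),("wing_grip",(269,187.1),(314,163.8)),("stop_face",(267.4,205),(315.1,166.6)),("jig",(269.3,206.8),(314.8,170)),("plate",(280.3,215.9),(303.6,194.6)),("panel",(269.2,202.7),(311.2,171.9))):
    x,e=tri([(fs,ps),(ft,pt)]); print(n,np.round(x,4),round(e,4))
for n in ("screw_dish","flux_pen"):
  for c,f in (("scene",fs),("top",ft)):
    d=spot_in(c,n); print(n,c,[(np.round(onz(f,k["centre"],.01),3).tolist(),round(k["score"],2)) for k in d[:2]])
E
```

```text
boss [0.5314 0.0315 0.0082] 0.0008
plate_rear [0.6209 0.0221 0.0462] 0.0058
wing_grip [0.635  0.0125 0.0984] 0.0062
stop_face [ 6.657e-01 -5.000e-04 -4.220e-02] 0.0052
jig [ 6.542e-01 -1.000e-04 -4.240e-02] 0.0045
plate [0.5568 0.0334 0.0203] 0.002
panel [0.6342 0.0149 0.0116] 0.0054
screw_dish scene [([0.64, -0.103, 0.01], 0.51)]
screw_dish top [([0.645, -0.089, 0.01], 0.93)]
flux_pen scene [([0.499, -0.042, 0.01], 0.68)]
flux_pen top [([0.501, -0.044, 0.01], 0.59), ([0.558, 0.018, 0.01], 0.18)]
```

View pics/crop1.png

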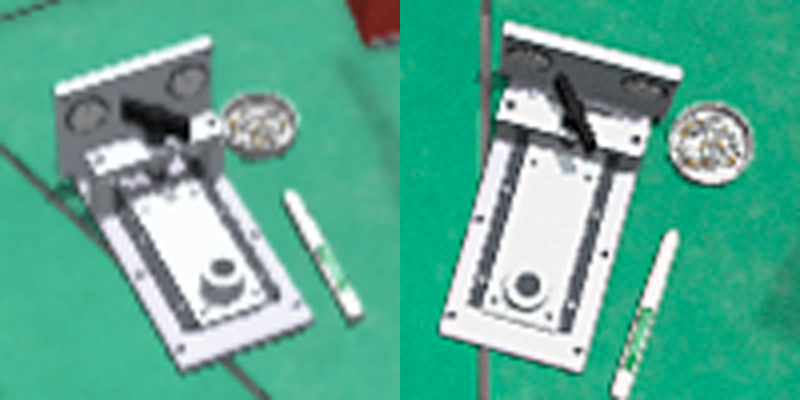

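The crop shows the white/aluminium plate between the rails with its boss at top crop (525,288). The black wing runs from (560,75) to (592,148) in front of the panel, so the choice is right. Next I'll fit the jig pose on known corners and look at the gripper call signatures.

View pics/crop2.png

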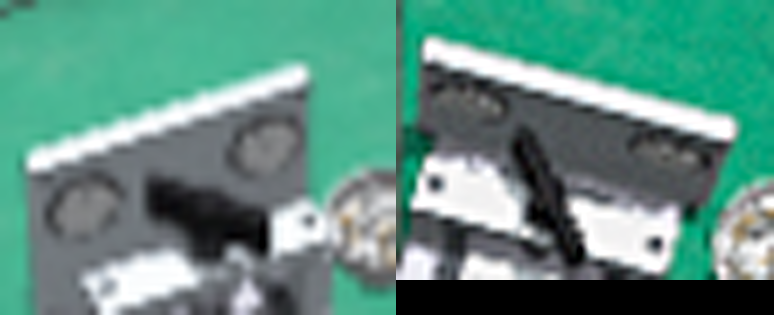

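Crop 2 shows the panel top strip, from (425,62) to (733,140) in the top half, the bridge corners and the black blades, from (525,140) to (572,250). There's no documented partial opening, so I need the blade angle to plan the grip.

```bash
cat > fit.py <<'E'
from h import *
from scipy.optimize import least_squares
def g(off,s,sh,p): return np.array([(p[0]-sh+.5)/s-.5+off[0],(p[1]+.5)/s-.5+off[1]])
S2=lambda *p:g((248,165),9,0,p); T2=lambda *p:g((292,135),7,396,p)
S1=lambda *p:g((240,165),5,0,p); T1=lambda *p:g((270,135),4,400,p)
E
python3 - <<'E'
from fit import *
fs=grab_frame("scene"); ft=grab_frame("top")
K=[(fs,S2(30,172),(36,65,112)),(fs,S2(308,84),(36,-65,112)),(ft,T2(424,63),(36,65,112)),(ft,T2(733,140),(36,-65,112)),
(ft,T2(413,207),(-11,54,66)),(ft,T2(667,272),(-11,-54,66)),(fs,S2(83,272),(11,54,66)),(fs,S2(328,240),(-11,-54,66)),
(ft,T1(440,326),(-165,55,12)),(ft,T1(584,366),(-165,-55,12)),(fs,S1(183,364),(-165,55,12)),(fs,S1(314,320),(-165,-55,12))]
def W(p,q): c,s=np.cos(p[2]),np.sin(p[2]); q=np.array(q)/1e3; return np.array([p[0]+c*q[0]-s*q[1],p[1]+s*q[0]+c*q[1],q[2]])
r=lambda p:np.concatenate([proj(f,W(p,q))-u for f,u,q in K])
so=least_squares(r,[.63,.015,-.2],loss="soft_l1"); p=so.x
print("jig",p); print(np.round(r(p).reshape(-1,2),2).tolist())
for nm,idx in (("scene",[0,1,6,7,10,11]),("top",[2,3,4,5,8,9])):
    rr=lambda p:np.concatenate([proj(K[i][0],W(p,K[i][2]))-K[i][1] for i in idx]); print(nm,least_squares(rr,p).x)
# blade by dark segmentation, triangulate tips
A,B=onz(ft,T2(525,137),.102),onz(ft,T2(573,252),.102); C,D=onz(fs,S2(150,188),.1),onz(fs,S2(267,232),.1)
for a,b in ((A,B),(C,D)):
    d=a-b; print(np.round(a,3),np.round(b,3),np.linalg.norm(d),"dir",np.arctan2(d[1],d[0]),"rel jig",np.arctan2(d[1],d[0])-p[2],"mid",(a+b)/2)
for c,f in(("scene",fs),("top",ft)):
  for n in("wing_grip","boss"):
    m=silhouettes(c,n); print(c,n,[(k["centre"],round(k["score"],2),int(k["mask"].sum())) for k in m[:3]])
print("boss triang",tri([(fs,S1(224,266)),(ft,T1(526,283))]))
for xb in (-113,-118,-123,-128): print(xb,np.round(proj(fs,W(p,(xb,0,48))),1),np.round(proj(ft,W(p,(xb,0,48))),1))
print("seen",S1(224,266),T1(526,287))
E
```

```text
jig [ 0.63648004  0.00971477 -0.26643978]
[[0.21, -0.28], [0.74, -0.9], [-0.76, -1.34], [0.1, -0.28], [-0.22, -0.73], [-0.17, -0.18], [0.09, 0.41], [1.05, -0.97], [-0.57, 1.1], [-0.33, 1.17], [-0.1, 0.39], [0.53, -0.89]]
scene [ 0.63615648  0.012011   -0.26682805]
top [ 0.63636122  0.00879708 -0.26630313]
[0.657 0.02  0.102] [0.609 0.001 0.102] 0.051176442957564405 dir 0.3797966618923219 rel jig 0.6462364455131275 mid [0.63324216 0.01048454 0.102     ]
[0.657 0.025 0.1  ] [0.607 0.004 0.1  ] 0.054848245657808985 dir 0.39984119659518885 rel jig 0.6662809802159944 mid [0.63217935 0.01449909 0.1       ]
scene wing_grip [([270.5, 189.7], 0.49, 78)]
scene boss [([283.5, 216.1], 0.96, 365), ([226.4, 231.0], 0.81, 464), ([271.7, 271.5], 0.55, 566)]
top wing_grip [([313.6, 161.1], 0.6, 85)]
top boss [([243.8, 251.0], 0.93, 852), ([307.7, 195.2], 0.78, 813), ([238.4, 173.7], 0.62, 822)]
boss triang (array([0.52006002, 0.04279662, 0.05074973]), np.float64(0.00019504955033216643))
-113 [283.7 216.6] [302.3 203.1]
-118 [284.3 217.6] [301.8 204.7]
-123 [284.9 218.5] [301.4 206.4]
-128 [285.5 219.5] [300.9 208. ]
seen [284.4 217.8] [301.125 206.375]
```

The fit puts the jig at (0.636, 0.010) with yaw −0.266. The boss top triangulates to (0.520, 0.043, 0.051) against an expected height of 0.048, which leaves about 33 mm of travel and agrees with the task. The blades stand at +0.65 rad to jig x. I'll grip the boss with the jaw along jig y and slide it home.

```bash
cat >> h.py <<'E'
from scipy.spatial.transform import Rotation as Ro
JIG=np.array([.6363,.0105]);YAW=-.2665
def ori(psi): return (Ro.from_euler('z',psi)*Ro.from_euler('x',np.pi)).as_rotvec()
def J(x,y,z): c,s=np.cos(YAW),np.sin(YAW); return np.array([JIG[0]+c*x-s*y,JIG[1]+s*x+c*y,z])
def st(m=""):
    s=get_state(); print(m,"t%.1f"%s["clock"],np.round(s["position"],4),"F",np.round(s["contact_force"],1),"M",np.round(s["wrist_torque"],3),"gap %.3f gf %.1f q6 %.3f"%(s["finger_gap"],s["grasp_force"],s["q"][5])); return s
E
python3 - <<'E'
from h import *
o=ori(np.pi+YAW)
print(ik(J(-.121,0,.2),o))
movep(J(-.121,0,.15),o); st("above")
print(move_l(J(-.121,0,.026),.1,until_force=8)); st("down")
grab(20); s=st("grip")
p=s["position"]; d=J(.05,0,0)-J(0,0,0); d/=np.linalg.norm(d)
if s["finger_gap"]>.2:
    print(move_l(p+d*.025,.06,until_force=8)); st("slid25")
E
```

```text
[-0.06029937  0.29733443 -0.31747493  0.95598696  0.          0.20620063]
above t4.0 [0.5198 0.0416 0.1501] F [ 0.4 -0.4  0.4] M [ 0.003 -0.033  0.003] gap 1.005 gf 0.0 q6 0.206
False
down t5.4 [0.5201 0.0423 0.0266] F [ 0.1  0.4 -0.6] M [ 0.015  0.047 -0.026] gap 1.002 gf 0.0 q6 0.206
grip t5.9 [0.5197 0.0423 0.0263] F [-0.7 -0.1  3.6] M [-0.034  0.176 -0.008] gap 0.355 gf 19.7 q6 0.206
True
slid25 t6.1 [0.5198 0.0423 0.0263] F [-1.4 -1.2  5.6] M [ 0.041  0.23  -0.045] gap 0.351 gf 20.0 q6 0.205
```

```bash
python3 - <<'E'
from h import *
s=st("a"); p=s["position"]; d=J(1,0,0)-J(0,0,0)
for k in range(12):
    hit=move_l(p+d*.006*(k+1)*.9,.02,until_force=9); s=st("hit" if hit else "-"); print("  along %.4f"%((s["position"]-p)@d))
    if hit and (s["position"]-p)@d>.022: break
    if (s["position"]-p)@d>.044: break
E
```

```text
a t6.1 [0.5198 0.0423 0.0263] F [-1.4 -1.2  5.6] M [ 0.041  0.23  -0.045] gap 0.351 gf 20.0 q6 0.205
hit t6.3 [0.5197 0.0423 0.0263] F [-0.9  0.6  5.4] M [0.05  0.031 0.012] gap 0.354 gf 19.8 q6 0.204
  along -0.0001
hit t6.6 [0.5197 0.0423 0.0262] F [0.4 0.3 4.9] M [-0.002  0.13  -0.023] gap 0.350 gf 19.8 q6 0.204
  along -0.0001
hit t7.0 [0.5196 0.0423 0.0263] F [-1.2 -1.1  4.5] M [-0.018  0.051  0.019] gap 0.352 gf 19.8 q6 0.203
  along -0.0001
hit t7.3 [0.5196 0.0423 0.0263] F [-1.8  0.4  4.4] M [ 0.035 -0.048 -0.053] gap 0.350 gf 19.9 q6 0.202
  along -0.0002
hit t7.7 [0.5196 0.0424 0.0262] F [ 0.  -0.   3.6] M [ 0.029  0.04  -0.063] gap 0.355 gf 19.9 q6 0.202
  along -0.0002
hit t8.2 [0.5196 0.0424 0.0261] F [-0.8  0.4  5.1] M [-0.017 -0.02  -0.075] gap 0.357 gf 19.9 q6 0.201
  along -0.0002
hit t8.7 [0.5196 0.0423 0.0261] F [-0.4  0.3  4.1] M [-0.025 -0.025  0.013] gap 0.353 gf 20.0 q6 0.200
  along -0.0002
hit t9.2 [0.5196 0.0424 0.026 ] F [-0.5 -0.3  4.5] M [ 0.027 -0.031  0.045] gap 0.352 gf 20.0 q6 0.199
  along -0.0002
hit t9.8 [0.5196 0.0424 0.026 ] F [0.  0.3 4.2] M [-0.001  0.043 -0.026] gap 0.348 gf 20.1 q6 0.198
  along -0.0002
hit t10.4 [0.5196 0.0424 0.0259] F [-0.7 -0.1  3.7] M [ 0.018 -0.035  0.019] gap 0.355 gf 20.1 q6 0.197
  along -0.0002
hit t11.0 [0.5196 0.0424 0.0259] F [-0.8  0.   5.6] M [-0.004 -0.035 -0.01 ] gap 0.350 gf 20.1 q6 0.196
  along -0.0002
hit t11.7 [0.5196 0.0424 0.0258] F [-0.1 -0.6  4.2] M [-0.035 -0.041  0.046] gap 0.352 gf 20.1 q6 0.195
  along -0.0002
```

```bash
python3 - <<'E'
from h import *
let_go(); s=st("open"); p=s["position"].copy()
print(move_l(J(-.121,0,.031),.05)); st("up"); grab(20); s=st("grip"); p=s["position"].copy(); d=J(1,0,0)-J(0,0,0)
move_l(p+[0,0,.0005],.02); st("lift")
p[2]+=.0005
for k in range(1,4):
    hit=move_l(p+d*.003*k,.02,until_force=15); s=st("hit" if hit else "-"); print("  along %.4f"%((s["position"]-p)@d))
f=grab_frame("top"); g=grab_frame("scene")
a=cv2.resize(g["img"][165:245,240:320],None,fx=5,fy=5,interpolation=cv2.INTER_CUBIC)
b=cv2.resize(f["img"][135:235,270:370],None,fx=4,fy=4,interpolation=cv2.INTER_CUBIC)
cv2.imwrite("pics/crop3.png",np.hstack([a,b])[...,::-1])
E
```

```text
open t12.2 [0.5194 0.0424 0.0258] F [-0.5  1.1  0.2] M [-0.003 -0.081  0.017] gap 1.000 gf 0.0 q6 0.195
False
up t12.5 [0.52   0.0423 0.0315] F [ 0.2 -0.4  0.7] M [-0.037 -0.049 -0.055] gap 0.996 gf 0.0 q6 0.195
grip t13.0 [0.5195 0.0424 0.0311] F [-0.6 -0.7  2. ] M [ 0.062  0.029 -0.019] gap 0.350 gf 19.8 q6 0.195
lift t13.3 [0.5194 0.0424 0.0313] F [ 0.4  0.3 -2. ] M [-0.032 -0.204 -0.016] gap 0.351 gf 20.0 q6 0.195
- t13.6 [0.5226 0.0415 0.0314] F [ 0.6 -0.5 -2.2] M [ 0.007 -0.113 -0.009] gap 0.348 gf 20.0 q6 0.194
  along 0.0032
- t13.9 [0.5257 0.0407 0.0316] F [ 0.1 -0.4 -2.5] M [-0.048 -0.093 -0.022] gap 0.347 gf 20.0 q6 0.193
  along 0.0064
- t14.2 [0.5286 0.0399 0.0316] F [-0.1  0.  -3. ] M [-0.097 -0.105 -0.001] gap 0.350 gf 20.0 q6 0.192
  along 0.0094
```

View pics/crop3.png

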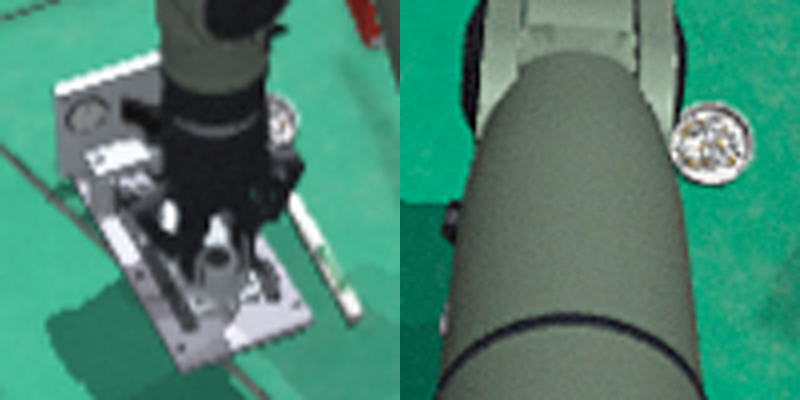

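Crop 3 shows the gripper on the boss at (215,265) and the plate moving. Sliding is now free, so I continue home with a force guard.

```bash
python3 - <<'E'
from h import *
s=st("a"); p=s["position"].copy(); d=J(1,0,0)-J(0,0,0); p[2]=.0313
for dist,v in ((.014,.04),(.034,.012)):
    hit=move_l(p+d*dist,v,until_force=9); s=st("hit" if hit else "-"); print("  along %.4f"%((s["position"]-p)@d+.0094), "jig x", (s["position"]-J(0,0,0))[:2]@d[:2])
    if hit: break
E
```

```text
a t14.3 [0.5285 0.04   0.0316] F [-0.4  0.6 -2.9] M [-0.094 -0.146  0.002] gap 0.349 gf 20.0 q6 0.192
- t14.8 [0.5425 0.0361 0.0313] F [-0.7  0.7 -2.2] M [-0.087 -0.096 -0.011] gap 0.349 gf 20.0 q6 0.187
  along 0.0239 jig x -0.09724272697468413
hit t15.7 [0.5501 0.034  0.031 ] F [ 0.  -0.1  6.9] M [0.018 0.035 0.041] gap 0.349 gf 20.5 q6 0.183
  along 0.0318 jig x -0.08933501192027993
```

```bash
python3 - <<'E'
from h import *
s=get_state(); p=s["position"].copy(); d=J(1,0,0)-J(0,0,0); c=0
move_l(p+[0,0,.0006],.02); s=st("lift"); p0=s["position"].copy()
for k in range(1,8):
    hit=move_l(p0+d*.001*k,.008,until_force=9); s=st("hit" if hit else "-"); print("  jig x %.4f Fd %.1f"%((s["position"]-J(0,0,0))[:2]@d[:2],s["contact_force"]@d))
    if hit or -(s["contact_force"]@d)>6: break
E
```

```text
lift t16.0 [0.5501 0.034  0.0314] F [ 0.4  0.6 -1.6] M [-0.014 -0.089 -0.028] gap 0.350 gf 20.0 q6 0.183
- t16.3 [0.55   0.0339 0.0311] F [-2.9  1.6  0.1] M [0.232 0.634 0.038] gap 0.353 gf 20.2 q6 0.183
  jig x -0.0894 Fd -3.2
- t16.6 [0.5501 0.0339 0.0311] F [-6.3  1.7  3. ] M [0.402 1.101 0.032] gap 0.352 gf 20.3 q6 0.183
  jig x -0.0894 Fd -6.5
```

The plate is home: the reaction was 6.5 N along −x with no movement, at jig x −89 against an expected −88. That also refines the screw axis to about (0.635, 0.0107). I release, then go to the wing with the open jaw turned only 0.25 rad off jig y so it clears the panel. Closing will nudge the blades clockwise into line, which is still free travel.

```bash
sed -i 's/^JIG=.*;/JIG=np.array([.6351,.0107]);/' h.py; python3 - <<'E'
from h import *
let_go(); s=st("open"); p=s["position"]
move_l(p+[0,0,.15],.2)
f=grab_frame("scene"); cv2.imwrite("pics/crop4.png",cv2.resize(f["img"][165:245,230:330],None,fx=7,fy=7,interpolation=cv2.INTER_CUBIC)[...,::-1])
o=ori(np.pi+YAW+.25)
movep(J(-.001,0,.2),o); st("above wing")
E
```

```text
open t17.1 [0.5522 0.0334 0.0314] F [-0.3 -0.1  0.7] M [ 0.003 -0.065  0.009] gap 1.000 gf 0.0 q6 0.183
above wing t18.5 [0.6337 0.0108 0.1983] F [ 0.7  0.3 -0.6] M [-0.021  0.076 -0.009] gap 1.002 gf 0.0 q6 -0.082
```

View pics/crop4.png

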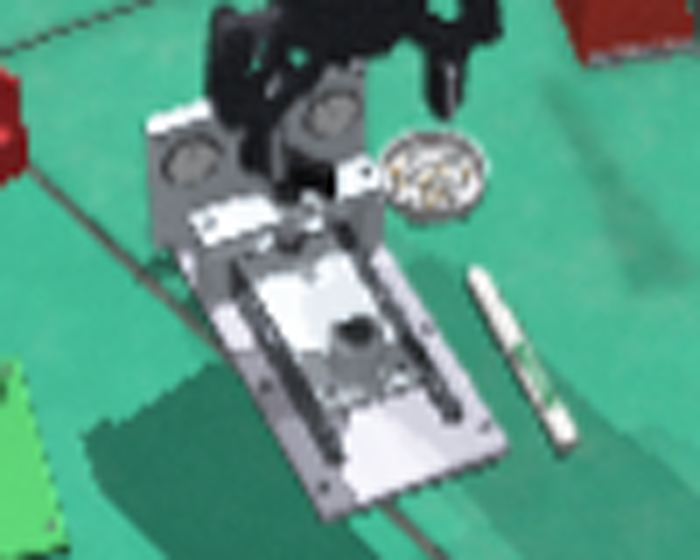

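Crop 4 shows the plate released and pushed under the bridge, with its front edge at (370,385) and bare base in front. Next is the wing.

```bash
python3 - <<'E'
from h import *
h=move_l(J(-.001,0,.083),.08,until_force=6); s=st("hit" if h else "down")
if not h:
    grab(30); s=st("grip"); sleep(.2); st("grip")
E
```

```text
down t20.1 [0.6346 0.0109 0.0836] F [0.  0.8 0. ] M [-0.042 -0.012  0.001] gap 1.001 gf 0.0 q6 -0.083
grip t20.9 [0.634  0.0105 0.0832] F [-2.7 -2.8  4.4] M [-0.528  0.312  0.165] gap 0.100 gf 30.2 q6 -0.083
grip t21.1 [0.6341 0.0106 0.0832] F [-2.6 -3.1  5.1] M [-0.67   0.447 -0.127] gap 0.097 gf 30.3 q6 -0.082
```

```bash
cat > turn.py <<'E'
from h import *
import json
def meas(n=8):
    a=[]
    for _ in range(n):
        sleep(.02); s=get_state(); a.append((s["wrist_torque"][2],s["tau"][5],s["q"][5],s["contact_force"][0],s["contact_force"][1],s["contact_force"][2]))
    a=np.array(a); return a.mean(0),a.std(0),s["clock"]
def step(d):
    q=get_state()["q"].copy()
    q[5]=Q+d; set_joints(q)
E
python3 - <<'E'
import turn; from turn import *
m,sd,t=meas(); print(np.round(m,3),np.round(sd,3),t)
q=get_state()["q"].copy(); Q=q[5]; D=[]
for k in range(1,9):
    q[5]=Q+.05*k; set_joints(q); m,sd,t=meas(5); D.append(m.tolist()); print("%.2f t%.1f"%(.05*k,t),np.round(m,3),np.round(sd[:2],3))
json.dump(dict(Q=Q,q=q.tolist(),D=D),open("d.json","w")); st()
E
```

```text
[-0.032 -0.035 -0.082 -2.495 -3.546  4.997] [0.022 0.008 0.    0.593 0.247 0.609] 21.2833
0.05 t21.6 [-1.500e-02 -4.000e-03 -3.400e-02 -1.675e+00 -2.880e+00  4.419e+00] [0.018 0.008]
0.10 t21.9 [-9.000e-03  2.000e-03  1.600e-02 -1.917e+00 -2.876e+00  3.846e+00] [0.02  0.006]
0.15 t22.3 [-1.600e-02  4.000e-03  6.600e-02 -1.971e+00 -2.537e+00  4.035e+00] [0.042 0.005]
0.20 t22.6 [-2.800e-02  4.000e-03  1.160e-01 -2.157e+00 -1.988e+00  4.056e+00] [0.053 0.005]
0.25 t22.9 [-0.01   0.004  0.166 -2.031 -2.176  3.79 ] [0.012 0.005]
0.30 t23.3 [-0.011  0.004  0.216 -2.108 -1.248  3.789] [0.036 0.005]
0.35 t23.6 [-2.000e-03  4.000e-03  2.660e-01 -1.719e+00 -1.526e+00  3.597e+00] [0.029 0.005]
0.40 t23.9 [-0.005  0.004  0.316 -1.475 -0.45   3.469] [0.034 0.005]
 t23.9 [0.6341 0.0107 0.0832] F [-1.8 -0.7  3.4] M [-0.169  0.323 -0.012] gap 0.101 gf 30.2 q6 0.316
```

At rest the friction hides the moment, so I need readings taken while the wing is moving. I'll read right at the end of each short step, without settling.

```bash
python3 - <<'E'
from turn import *
d=json.load(open("d.json")); q=np.array(d["q"])
def rd(m):
    s=get_state(); print(m,"t%.3f Mz %.3f tau6 %.3f q6 %.4f v %.4f"%(s["clock"],s["wrist_torque"][2],s["tau"][5],s["q"][5],s["joint_velocities"][5]))
q[5]+=.04; set_joints(q)
for i in range(3): rd("set")
for i in range(4): sleep(.01); rd(" +.01")
s=get_state(); p=s["position"].copy(); r0=Ro.from_rotvec(s["eef_rot"])
q[5]+=.04
r=(Ro.from_euler('z',-.04)*r0).as_rotvec()
try:
    print(move_l(p,.05,rot=r)); rd("move_l")
except Exception as e: print("E",e)
for k in range(3):
    p2=get_state(); 
    r=(Ro.from_euler('z',-.04)*Ro.from_rotvec(p2["eef_rot"])).as_rotvec()
    print(move_l(p,.02,rot=r,until_force=1.2)); rd("mlf")
q=get_state()["q"]; json.dump(dict(Q=d["Q"],q=q.tolist()),open("d.json","w"))
E
```

```text
set t24.200 Mz -0.024 tau6 0.025 q6 0.3563 v -0.0026
set t24.200 Mz -0.024 tau6 0.025 q6 0.3563 v -0.0026
set t24.200 Mz -0.024 tau6 0.025 q6 0.3563 v -0.0026
 +.01 t24.208 Mz -0.084 tau6 0.009 q6 0.3563 v -0.0012
 +.01 t24.217 Mz 0.003 tau6 0.001 q6 0.3563 v -0.0023
 +.01 t24.225 Mz -0.008 tau6 0.000 q6 0.3563 v -0.0002
 +.01 t24.233 Mz -0.051 tau6 0.005 q6 0.3563 v 0.0027
False
move_l t24.483 Mz -0.131 tau6 -0.081 q6 0.3952 v 0.0007
False
mlf t24.733 Mz -0.082 tau6 -0.048 q6 0.4338 v -0.0013
False
mlf t24.983 Mz -0.036 tau6 -0.035 q6 0.4724 v -0.0011
False
mlf t25.233 Mz -0.084 tau6 -0.031 q6 0.5109 v -0.0015
```

```bash
python3 - <<'E'
from h import *
import threading,time
L=[]; run=True
def poll():
    while run:
        try: s=get_state(); L.append((s["clock"],s["tau"][5],s["wrist_torque"][2]))
        except Exception as e: L.append(repr(e)[:80]); break
        time.sleep(.005)
t=threading.Thread(target=poll,daemon=True); t.start()
sleep(.3); run=False; t.join(2); print(len(L)); print(L[:3],L[-8:]); st()
E
```

```text
2
[(25.2333, np.float64(-0.030994245316833258), np.float64(-0.08414689981262005)), (25.5333, np.float64(-0.008599340217188), np.float64(0.0040587931281425285))] [(25.2333, np.float64(-0.030994245316833258), np.float64(-0.08414689981262005)), (25.5333, np.float64(-0.008599340217188), np.float64(0.0040587931281425285))]
 t25.5 [0.6342 0.0108 0.0832] F [-1.5 -0.2  3.6] M [-0.094  0.264  0.004] gap 0.095 gf 30.1 q6 0.512
```

The calls are serialised, so nothing can be read during a move. Micro-steps have little settling dynamics, so I'll check whether the static moment stays on at breakaway.

```bash
python3 - <<'E'
from h import *
q=get_state()["q"].copy(); Q=q[5]
for k in range(1,9):
    q[5]=Q+.004*k; set_joints(q); s=get_state(); a=[]
    for i in range(4): sleep(.01); a.append((get_state()["tau"][5],get_state()["wrist_torque"][2]))
    print("%.3f t%.2f imm tau %.3f Mz %.3f | rest tau %.3f Mz %.3f q6err %.5f"%(.004*k,s["clock"],s["tau"][5],s["wrist_torque"][2],*np.mean(a,0),s["q"][5]-q[5]))
E
```

```text
0.004 t25.78 imm tau 0.115 Mz 0.078 | rest tau 0.118 Mz 0.117 q6err -0.00029
0.008 t26.07 imm tau 0.206 Mz 0.203 | rest tau 0.207 Mz 0.196 q6err -0.00013
0.012 t26.35 imm tau 0.181 Mz 0.105 | rest tau 0.180 Mz 0.181 q6err 0.00004
0.016 t26.63 imm tau 0.183 Mz 0.213 | rest tau 0.182 Mz 0.183 q6err 0.00006
0.020 t26.92 imm tau 0.186 Mz 0.166 | rest tau 0.185 Mz 0.161 q6err 0.00006
0.024 t27.20 imm tau 0.184 Mz 0.240 | rest tau 0.183 Mz 0.169 q6err 0.00007
0.028 t27.48 imm tau 0.185 Mz 0.196 | rest tau 0.184 Mz 0.155 q6err 0.00009
0.032 t27.77 imm tau 0.185 Mz 0.188 | rest tau 0.184 Mz 0.178 q6err 0.00009
```

Micro-steps hold a very steady 0.184 N·m and stay flat, so the screw is still free. I'll alternate a 0.08 rad turn with two micro-steps as a probe, and stop at first touch.

```bash
cat > probe.py <<'E'
from h import *
def probe(q,big,mic=.008,n=2):
    if big: q[5]+=big; set_joints(q)
    for _ in range(n): q[5]+=mic; set_joints(q)
    s=get_state(); return s["q"][5],s["tau"][5],s["wrist_torque"][2],s["clock"],s["contact_force"]
E
python3 - <<'E'
from probe import *
import json
q=get_state()["q"].copy(); R=[]; base=None
for k in range(18):
    a=probe(q,.08); R.append(a[:2]); print("q6 %.3f tau %.3f Mz %.3f t%.1f"%a[:4],np.round(a[4],1))
    t=[r[1] for r in R]
    if a[1]>np.median(t[:3])+.045 or a[1]>.27: break
json.dump(R,open("r.json","w"))
E
```

```text
q6 0.640 tau 0.178 Mz 0.199 t28.6 [-1.9 -0.3  3.6]
q6 0.736 tau 0.178 Mz 0.108 t29.3 [-0.7  0.2  2.9]
q6 0.832 tau 0.178 Mz 0.150 t30.1 [0.7 1.  3.3]
q6 0.928 tau 0.179 Mz 0.158 t30.8 [1.4 1.2 1. ]
q6 1.024 tau 0.179 Mz 0.213 t31.6 [0.9 2.5 1.3]
q6 1.120 tau 0.180 Mz 0.157 t32.3 [2.9 2.9 1.1]
q6 1.215 tau 0.180 Mz 0.186 t33.0 [3.8 3.4 0.3]
q6 1.310 tau 0.205 Mz 0.243 t33.8 [3.1 3.5 0.7]
q6 1.406 tau 0.242 Mz 0.171 t34.5 [ 3.8  3.7 -0.3]
```

First touch is clear: the slope is 0.386 N·m/rad and the touch is at q6 = 1.245. The target is q6 ≈ 1.65, about 0.16 N·m above the free moment.

```bash
python3 - <<'E'
from probe import *
q=get_state()["q"].copy()
for big in (.08,.06,.04):
    a=probe(q,big); print("q6 %.3f tau %.3f Mz %.3f t%.1f"%a[:4],np.round(a[4],1))
    if a[1]>.32: break
while a[1]<.333 and a[0]<1.67:
    a=probe(q,0,.008,1); print("q6 %.3f tau %.3f Mz %.3f t%.1f"%a[:4],np.round(a[4],1))
E
```

```text
q6 1.502 tau 0.270 Mz 0.287 t35.3 [4.2 2.7 1.3]
q6 1.577 tau 0.295 Mz 0.293 t36.0 [ 3.9  2.7 -0.2]
q6 1.633 tau 0.296 Mz 0.266 t36.8 [4.1 2.8 0.4]
q6 1.641 tau 0.280 Mz 0.250 t37.0 [3.  2.5 0. ]
q6 1.649 tau 0.300 Mz 0.267 t37.3 [ 3.5  2.9 -0.1]
q6 1.657 tau 0.300 Mz 0.300 t37.5 [4.2 3.1 0.7]
q6 1.665 tau 0.303 Mz 0.306 t37.8 [ 4.5  1.8 -0. ]
q6 1.673 tau 0.307 Mz 0.322 t38.0 [ 4.3  2.7 -0.4]
```

By angle the pad is 0.43 rad past touch (about 42 N), and by moment it is +0.127 N·m (about 32 N). Both are well inside 20 to 60 N, so I stop turning. The jaw now points at the panel, so rather than opening I relax the twist and slide the lightly gripping fingers up off the blades.

```bash
python3 - <<'E'
from h import *
s=st("pre"); q=s["q"].copy()
q[5]-=.004; set_joints(q); st("un1")
q[5]-=.004; set_joints(q); st("un2")
grab(20); s=st("g20"); p=s["position"].copy(); tz=s["tau"][5]; print("tau",tz)
for z in (.004,.008,.014,.02,.026): 
    move_l(p+[0,0,z],.03); s=st("up%.3f"%z); print("  tau6 %.3f"%s["tau"][5])
    if np.linalg.norm(s["contact_force"])>60: print("STOP"); break
E
```

```text
pre t38.0 [0.6346 0.0109 0.0832] F [ 4.3  2.7 -0.4] M [ 0.617 -0.839  0.322] gap 0.099 gf 30.2 q6 1.673
un1 t38.3 [0.6346 0.0109 0.0832] F [5.1 3.7 0.8] M [ 0.611 -0.808  0.212] gap 0.096 gf 29.9 q6 1.669
un2 t38.5 [0.6346 0.0109 0.0833] F [4.5 2.4 0.6] M [ 0.618 -0.822  0.04 ] gap 0.095 gf 29.9 q6 1.665
g20 t38.8 [0.6346 0.011  0.0833] F [3.5 3.5 1. ] M [ 0.634 -0.837  0.062] gap 0.095 gf 29.9 q6 1.665
tau 0.0628033303655684
up0.004 t39.0 [0.6344 0.0107 0.0843] F [ 11.    2.3 -17.9] M [ 0.421 -2.209  0.057] gap 0.096 gf 26.5 q6 1.665
  tau6 0.077
up0.008 t39.3 [0.6342 0.0103 0.087 ] F [ 13.5   1.2 -25.6] M [ 0.119 -2.754  0.125] gap 0.096 gf 23.2 q6 1.665
  tau6 0.079
up0.014 t39.7 [0.6342 0.0096 0.0931] F [ 12.8  -0.5 -24.2] M [-0.213 -2.615  0.044] gap 0.097 gf 19.7 q6 1.665
  tau6 0.057
up0.020 t40.0 [0.634  0.0093 0.0992] F [ 11.   -2.  -21.9] M [-0.301 -2.51   0.028] gap 0.091 gf 19.2 q6 1.665
  tau6 0.019
up0.026 t40.4 [0.6333 0.0103 0.1088] F [ 0.  -1.1  0.8] M [0.005 0.009 0.031] gap 0.000 gf 0.0 q6 1.665
  tau6 0.000
```

```bash
python3 - <<'E'
from h import *
p=get_state()["position"]; move_l(p+[0,0,.12],.2)
movep([.3,-.35,.28],ori(np.pi-.3)); s=st("away")
fs=grab_frame("scene"); ft=grab_frame("top")
a=cv2.resize(fs["img"][165:245,240:320],None,fx=5,fy=5,interpolation=cv2.INTER_CUBIC)
b=cv2.resize(ft["img"][135:235,270:370],None,fx=4,fy=4,interpolation=cv2.INTER_CUBIC)
cv2.imwrite("pics/crop5.png",np.hstack([a,b])[...,::-1])
E
```

```text
away t43.2 [ 0.3003 -0.3498  0.2797] F [-0.2 -0.9 -0.2] M [ 0.012 -0.043  0.012] gap -0.001 gf 0.0 q6 -0.722
```

View pics/crop5.png

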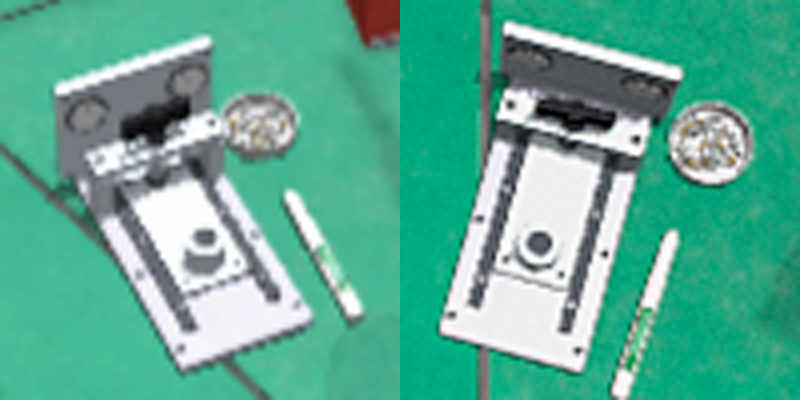

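Crop 5 shows the plate home (boss at top crop (537,243)) and the blades lying along the panel at (577,113). Their direction, about −1.50 rad to jig x, matches the angle turned, so the grip did not slip. The dish, pen and panel are unmoved, so I hand in the job.

```bash
python3 -c "
from cell import *
print(sign_off())"
```

```text
the job is handed in; nothing more can be done
None
```

The plate is home against the stop and released, the wing screw is nipped up to about 40 N (32 N judged by moment, 42 N by angle), the robot is clear, and the job was handed in at about 43 s.

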